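Tare the scale, then weigh the stamp

TASK

Find out what the wooden stamp weighs by itself: seat the empty blue dish inside the locating ring on the scale's pan and let go of it, then press the orange tare key down and hold it for at least a second and a half, firmly but never hard enough to strain it, and only after that stand the stamp upright in the dish. Treat the weighing pan gently, leave the key up at the end, and leave the other things on the table where they are.

Things in the scene. Friction and masses are not known exactly. Their poses are not given: they have to be found in the camera images.
- scale: White bench scale, fixed to the table, 120 (x) by 210 (y) mm, flat top 35 mm above the table. Origin: centre of its underside. The round weighing pan is at its -y end, the orange tare key and a small green-grey display at its +y end.
- pan_seat (a point): Centre of the top face of the round steel weighing pan (diameter 104 mm), inside its locating ring; z up. The ring is a steel lip 4 mm high, 67 mm inside diameter, 74 mm outside; the dish's foot (60 mm) belongs inside it, flat on the pan. About 50 mm above the table when empty.
- scale_pan (a joint): How far the sprung pan is pressed down, 0 to 0.009 m. Stiffness 2 N per mm after 1.6 N of preload less the pan's weight. It is overloaded beyond 0.006 m (about 13 N); a light push of 3 to 5 N is plenty.
- tare_spot (a point): Point on the flat top of the scale straight below the tare key's axis (key: orange round cap, 28 mm in diameter, 6 mm thick, pressed straight down). The key stands on a stem whose height was adjusted by hand and is not measured: its top lies anywhere from 14 to 36 mm above this point. The point lies 111 mm along the scale's +y and 14 mm along its +x from the pan's centre. Find the key by feel, coming down slowly with the fingers shut.
- tare_key (a joint): How far the tare key is pressed down, 0 (up) to 0.007 m (end of travel). Stiff spring: 1.5 N to start, then 2.5 N per mm. It registers while at least 0.0014 m down (5 N) without a break; it is strained beyond 0.005 m (14 N). Aim for 8 to 10 N.
- dish_mid (a point): Empty blue ceramic dish, round, loose, 100 to 200 g: 68 mm outside diameter (straight wall from 10 mm up, 3 mm thick), foot 60 mm, height 46 mm, inner floor 5 mm above its underside, inside diameter 62 mm. This point is on its axis, 23 mm above its underside; z up. Can be held round the outside near this height or a little above.
- stamp_mid (a point): Wooden pattern stamp, loose, 35 to 65 g: square block 34 x 34 mm, 32 mm high, with a round knob on top 22 mm across, from 32 to 58 mm above its underside (total height 58 mm). This point is on its axis, 29 mm above its underside; z up, x and y square to the block's sides. Hold it by the knob.
- cutter: Bystander: tin ring cutter, 48 mm across, 22 mm high. Origin: centre of its underside.
- tile: Bystander: blue and terracotta glaze test tile, 34 x 50 x 9 mm. Origin: centre of its underside.
- pot: Bystander: small grey clay pinch pot, 75 x 68 x 44 mm. Origin: centre of its underside.
Not all that is in view belongs to the job. What is shaped like the part that bears dish_mid but yellow is not meant.

How it is judged:
By the outcome, as a careful person would: the job done as asked, in the order asked, and still so for the second after the job is handed in, with the robot touching nothing.
It also fails if it takes over 72 s, if anything falls off the work surface, if the arm or the gripper's body presses on something with over 40 N, if the wrist force passes 120 N, or if a joint passes its speed limit or range.

ROBOT

A 7-joint arm with a two-finger parallel gripper is mounted at the origin on the work surface; the furniture and walls round the work are solid. World frame = base frame: x ahead of the robot, y to its left, z up, the work surface at z = 0. Lengths are in m, angles in rad, forces in N, time in s.
With the tool pointing down it reaches from about 0.35 to 0.9 m from the base axis. Payload 7.2 kg.
Tool frame: the origin (TCP) lies midway between the tips of the shut fingers; the grasp point (between the pads) lies hold_point_z behind it (hold_point_z is the distance from the TCP to the grasp point, in m); y points along the fingers, x is the direction in which the jaws open and shut, and the axes are right-handed (so a half turn about y gives the same grasp; the last joint's range is limited). The gripper opens to 85 mm and grips with 20 to 120 N. Pads are 22 mm wide; open, the fingers measure 114 mm over their backs; the gripper's body (76 mm by 85 mm) begins 54 mm behind the grasp point. The pads swing forward as they close: fully open they stand 13 mm farther back than shut.
Start: joints at [1.127, 0.411, -0.013, 1.596, 0.006, 1.134, -0.082], TCP at [0.229, -0.581, 0.231] pointing down, gripper open.
Joint ranges: [-2.95, 2.95], [-0.29, 1.99], [-1.47, 1.44], [0.14, 2.54], [-1.03, 4.17], [0.13, 1.85], [-2.86, 2.86]. Speed limits (rad/s): [2.39, 2.39, 3.01, 3.01, 3.14, 3.14, 3.14].

INTERFACE

Orientations are given as a unit quaternion [w, x, y, z].
In Python, from cell import get_obs, capture, close_job, hold_point_z gives the robot as it stands.
- The arm moves only by the tool apply_moves, never from a script. Its argument "plan" is a list that holds one entry, the list of rows, each a list of 6 numbers: the shift along the world's x, y, z in cm, then the turn, a rotation vector about the world's x, y, z in degrees. A call has 1 to 8 rows; each row shifts and turns the commanded pose from where the row before left it; what a row does not reach is not made up. A row lasts 1/12 s, in which the tool goes at most 41.7 mm and 7.16 degrees, less where a joint would pass 70% of its speed; a pose out of reach is approached as far as the arm can. A call is refused whole if a number of a shift passes 4.17 or a number of a turn 7.16, either way. A call with a gripper value outside its range is refused whole. "fingers" is the finger opening in cm, from 0 to 8.54, set as the call begins (left out, the last holds). The fingers move at their own pace and stop on an object; the grip force is fixed at half the most. Time passes only in rows, so rows that do not move let the fingers close. It gives the time, the measured TCP pose, the force and the opening at its end, in the units of the state.
- get_obs(): the state, without advancing time (a new reading comes with each control period).
- capture(name): name is "side" or "top"; returns a dict with "pixels" (400x640x3 uint8, red, green, blue), "vertical_fov" (degrees; the focal length in pixels is half the picture's height over the tangent of half this angle, whatever the lens; pixels are square), "cx", "cy" (the principal point, pixels), "camera_from_world" (4x4, takes a point from world to camera coordinates). Camera axes: x right, y down, z forward; pixel columns grow to the right and rows downward; lengths in m; the calibration is good to about 2 mm. A picture is of the moment at which its call begins. There is no depth.
- close_job(): hands the job in, once; it reports no verdict.
The state is a dict: "t": time; "q": joint angles; "joint_velocities": joint speeds; "joint_torque": joint torques, N m; "tool_pos": TCP position; "ee_rot": TCP orientation; "wrist_force": force on the tool from outside, world axes, zero at the start; "wrist_torque": the same for the moment, N m; "gripper_width": finger opening in m.
Only numpy, scipy, OpenCV 4.12 (cv2) and the standard library are available. Lean on these libraries where they do the work, as an engineer would, in place of code of your own. Each camera call takes 0.05 s, during which the arm holds its last target. There are 200 camera calls.

## Working session

There is one attempt and no reset: what is moved stays moved. The work goes in short steps, Python scripts to look and compute and a tool call to move; the robot and the scene stay as the last step left them, time stands still between calls to the robot, and variables do not carry over. Pictures are saved under pics/ and viewed, about 8 in all and at most 12, crops included, and the job is handed in when it is done.

Besides the shell and the picture viewer there is one more tool, called after "Emit:" as name(argument=value, ...), one argument or row to a line, values as JSON. apply_moves: Moves the arm, as the interface text tells. Its arguments: {"type":"object","properties":{"plan":{"type":"array"},"fingers":{"type":"number"}},"required":["plan"]}

```bash
ls; mkdir -p pics
cat > h.py <<'E'
import numpy as np, cv2, json
from cell import get_obs, capture, close_job, hold_point_z
def snap(n,f):
    c=capture(n); cv2.imwrite(f'pics/{f}.png',cv2.cvtColor(np.asarray(c['pixels'],np.uint8),cv2.COLOR_RGB2BGR))
    return c
def cam(c):
    f=200/np.tan(np.radians(c['vertical_fov'])/2); T=np.array(c['camera_from_world']); return f,c['cx'],c['cy'],T
def ray(c,u,v):
    f,cx,cy,T=cam(c); R=T[:3,:3]; o=-R.T@T[:3,3]; d=R.T@np.array([(u-cx)/f,(v-cy)/f,1]); return o,d/np.linalg.norm(d)
def onz(c,u,v,z):
    o,d=ray(c,u,v); return o+d*(z-o[2])/d[2]
def two(r1,r2):
    (a,d),(b,e)=r1,r2; s=np.linalg.lstsq(np.c_[d,-e],b-a,rcond=None)[0]; p,q=a+s[0]*d,b+s[1]*e
    return (p+q)/2,np.linalg.norm(p-q)
def proj(c,p):
    f,cx,cy,T=cam(c); q=T[:3,:3]@np.array(p)+T[:3,3]; return np.array([cx+f*q[0]/q[2],cy+f*q[1]/q[2]])
E
python3 - <<'E'
from h import *
import pickle
a=snap('top','top0'); b=snap('side','side0'); pickle.dump((a,b),open('v0.pkl','wb'))
o=get_obs(); print({k:np.round(o[k],4) for k in o},hold_point_z)
for c in(a,b): print(cam(c)[:3],np.round(np.linalg.inv(cam(c)[3]),3))
im=np.vstack([cv2.imread('pics/top0.png'),cv2.imread('pics/side0.png')]);
E
```

```text
pics
{'t': np.float64(0.1), 'q': array([ 1.1268,  0.4118, -0.0127,  1.597 ,  0.0056,  1.1343, -0.0822]), 'joint_velocities': array([ 0.0001, -0.0031, -0.0003, -0.0022,  0.0023, -0.0003, -0.0009]), 'joint_torque': array([ 3.50000e-03, -6.01821e+01,  6.85200e-01, -3.00086e+01,
        1.42000e-02,  6.40000e-03, -0.00000e+00]), 'tool_pos': array([ 0.2292, -0.581 ,  0.2305]), 'ee_rot': array([ 0.5849, -0.5843,  0.3982, -0.3974]), 'wrist_force': array([ 0.2272, -0.4412, -0.3645]), 'wrist_torque': array([-0.0195, -0.0165, -0.0828]), 'gripper_width': np.float64(0.0856)} 0.0187
(np.float64(420.6441448690627), 318.93521304364083, 191.94439485286523) [[ 0.018 -0.991  0.129  0.262]
 [-1.    -0.02  -0.016 -0.095]
 [ 0.018 -0.129 -0.991  1.211]
 [ 0.     0.     0.     1.   ]]
(np.float64(421.94256897527384), 324.03253550741584, 195.0320663563076) [[ 0.962 -0.087  0.258  0.087]
 [-0.271 -0.386  0.882 -1.231]
 [ 0.023 -0.918 -0.395  0.566]
 [ 0.     0.     0.     1.   ]]
```

View pics/top0.png

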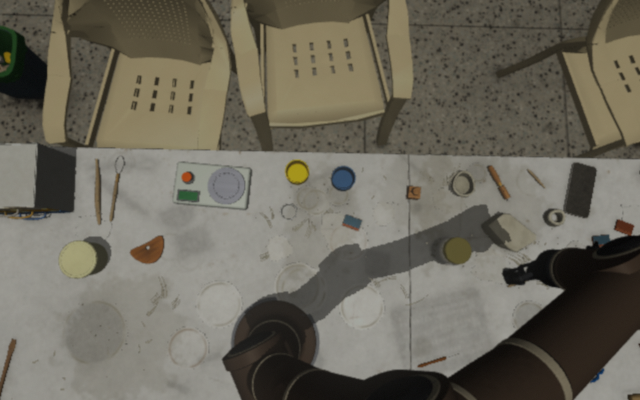

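View pics/side0.png

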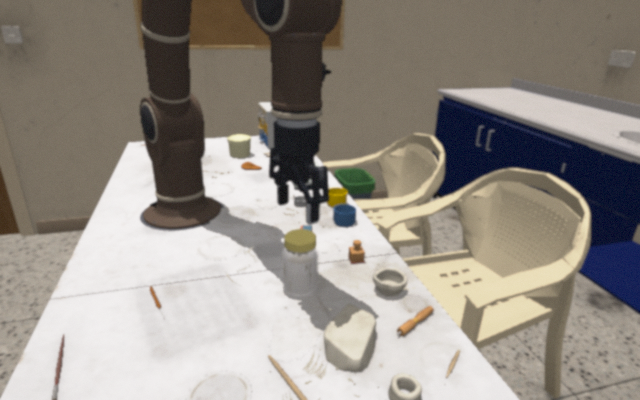

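Top view: blue dish (343,179), yellow look‑alike dish (297,173), stamp (414,193), scale (213,186) with pan (227,185) and orange key (188,178). Side view: blue dish (345,215), yellow (337,197), stamp (357,252); the arm hides the scale. The dish candidates are blue (343,179) and yellow (297,173); blue is the one meant. I'll confirm this in one enlarged crop and measure at the same time.

Run:
```python
from h import *
import pickle
a,b=pickle.load(open('v0.pkl','rb'))
A=cv2.imread('pics/top0.png');B=cv2.imread('pics/side0.png')
t=cv2.resize(A[155:235,160:480],None,fx=2.5,fy=2.5,interpolation=cv2.INTER_CUBIC)
s=cv2.resize(B[180:280,280:420],None,fx=3.5,fy=3.5,interpolation=cv2.INTER_CUBIC)
s=cv2.copyMakeBorder(s,0,0,0,800-s.shape[1],cv2.BORDER_CONSTANT)
cv2.imwrite('pics/crop0.png',np.vstack([t,s]))
def blob(I,lo,hi,box):
    x0,y0,x1,y1=box; m=cv2.inRange(cv2.cvtColor(I,cv2.COLOR_BGR2HSV)[y0:y1,x0:x1],lo,hi)
    n,l,st,ce=cv2.connectedComponentsWithStats(m)
    return [(st[i].tolist(),np.round(ce[i]+[x0,y0],1),(st[i][:2]+[x0,y0]).tolist()) for i in range(1,n) if st[i][4]>15]
blue=((95,80,30),(125,255,255));org=((3,110,70),(20,255,255));
print('blue top',blob(A,*blue,(325,160,365,200)));print('blue side',blob(B,*blue,(325,195,365,235)))
print('stamp top',blob(A,*org,(400,180,430,205)));print('stamp side',blob(B,*org,(340,232,375,270)))
print('key top',blob(A,(0,130,100),(20,255,255),(175,165,200,190)))
print('cutter/tile/pot', [np.round(onz(a,*p,.02),3) for p in((289,211),(352,222),(461,183))])
# scale white outline
g=cv2.cvtColor(A,cv2.COLOR_BGR2GRAY)
c=cv2.HoughCircles(cv2.resize(g[160:212,170:256],None,fx=4,fy=4,interpolation=cv2.INTER_CUBIC),cv2.HOUGH_GRADIENT,1,20,param1=80,param2=20,minRadius=40,maxRadius=90)
if c is not None: print('circles',[(np.round([170+x/4-.375,160+y/4-.375,r/4],1)).tolist() for x,y,r in c[0][:6]])
for p in((227,185),(188,178)): print(np.round(onz(a,*p,.05),3))
```

```text
blue top [([7, 9, 22, 21, 344], array([342.1, 179.2]), [332, 169])]
blue side [([9, 10, 21, 21, 366], array([344.2, 214.9]), [334, 205])]
stamp top [([8, 6, 12, 13, 127], array([413.8, 192.4]), [408, 186])]
stamp side [([10, 9, 13, 22, 211], array([356.1, 252.8]), [350, 241])]
key top [([7, 7, 10, 10, 75], array([186.3, 176.6]), [182, 172])]
cutter/tile/pot [array([ 0.362, -0.03 ,  0.02 ]), array([ 0.334, -0.209,  0.02 ]), array([ 0.452, -0.523,  0.02 ])]
circles [[229.5, 184.5, 18.700000762939453], [228.0, 190.1999969482422, 13.600000381469727]]
[0.428 0.143 0.05 ]
[0.446 0.251 0.05 ]
```

View pics/crop0.png

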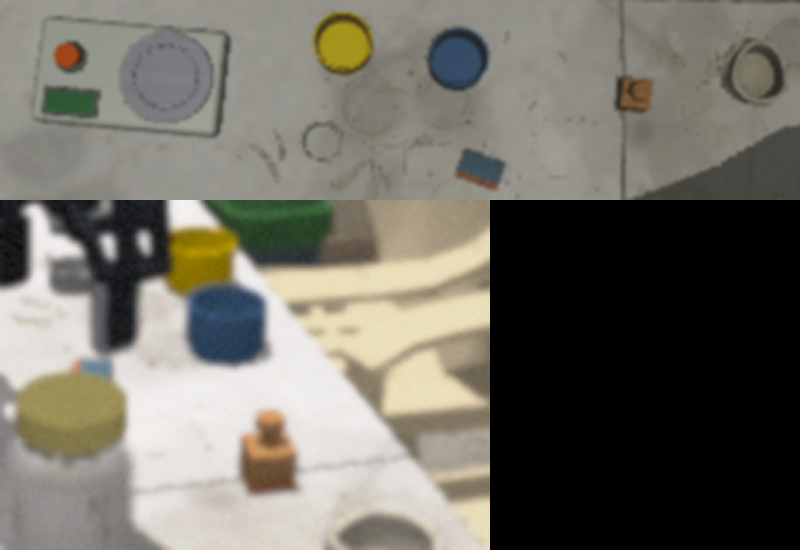

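Crop confirms it: the blue dish (top 343,178; side 344,215) is empty and round and matches the description. The yellow one is the look‑alike. The stamp is at (414,192) with its knob up. Next I'll refine with contour fits.

```bash
cat >> h.py <<'E'
def up(I,box,k=6):
    x0,y0,x1,y1=box; return cv2.resize(I[y0:y1,x0:x1],None,fx=k,fy=k,interpolation=cv2.INTER_CUBIC)
def big(m):
    cs,_=cv2.findContours(m,cv2.RETR_EXTERNAL,cv2.CHAIN_APPROX_NONE); return max(cs,key=cv2.contourArea)
def back(p,box,k=6): return (np.asarray(p,float)+.5)/k-.5+np.array(box[:2])
def mask(I,lo,hi,box): 
    m=cv2.inRange(cv2.cvtColor(up(I,box),cv2.COLOR_BGR2HSV),lo,hi); return cv2.morphologyEx(m,cv2.MORPH_CLOSE,np.ones((9,9)))
def img(c): return cv2.cvtColor(np.asarray(c['pixels'],np.uint8),cv2.COLOR_RGB2BGR)
E
python3 - <<'E'
from h import *
import pickle
a,b=pickle.load(open('v0.pkl','rb')); A,B=img(a),img(b)
bx=(325,160,365,200); c=cv2.convexHull(big(mask(A,(95,70,20),(130,255,255),bx))); e=cv2.fitEllipse(c)
u=back(e[0],bx); print('dish top',u,np.array(e[1])/6,onz(a,*u,.046))
bs=(325,195,365,235); c=big(mask(B,(95,70,20),(130,255,255),bs))[:,0]; lo,hi=back(c.min(0),bs),back(c.max(0),bs)
print('dish side bbox',lo,hi)
o=onz(a,*u,.046); 
# predicted side bbox of rim/foot
for z,r in((.046,.034),(0,.030)):
    P=np.array([proj(b,[o[0]+r*np.cos(t),o[1]+r*np.sin(t),z]) for t in np.linspace(0,6.28,60)]); print('pred',z,P.min(0),P.max(0))
# height by two views: rim centre side approx
print('dish two-view rim', two(ray(a,*u),ray(b,(lo[0]+hi[0])/2,lo[1]+ (P.max(0)[1]-P.min(0)[1])/2*1.13)))
bt=(398,178,432,208); c=big(mask(A,(2,90,50),(22,255,255),bt)); r=cv2.minAreaRect(c); print('stamp top',back(r[0],bt),np.array(r[1])/6,r[2])
s2=(338,230,378,272); m=mask(B,(2,90,50),(22,255,255),s2); c=big(m)[:,0]; print('stamp side',back(c.min(0),s2),back(c.max(0),s2))
k=c[c[:,1]<c[:,1].min()+40]; v=c[:,1].min(); kn=back([(k[:,0].min()+k[:,0].max())/2,v+16],s2); print('knob side',kn)
# knob in top: dark/bright; print candidates on axis
st=onz(a,*back(r[0],bt),.032); print('stamp by block top',st)
for z in(0,.032,.058): print(z,proj(a,[*st[:2],z]),proj(b,[*st[:2],z]))
# corners of the block
print('corners',np.round([onz(a,*back(p,bt),.032)[:2] for p in cv2.boxPoints(r)],4).tolist())
# scale
bp=(165,155,262,215); U=up(A,bp); H=cv2.cvtColor(U,cv2.COLOR_BGR2HSV); L=cv2.cvtColor(U,cv2.COLOR_BGR2LAB)
print('lab pan',L[int((185-155)*6),int((226-165)*6)],'body',L[int((166-155)*6),int((205-165)*6)],'table',L[int((211-155)*6),int((220-165)*6)], 'rim', L[30*6,(243-165)*6])
bk=(176,166,200,190); c=cv2.convexHull(big(mask(A,(0,130,80),(16,255,255),bk))); e=cv2.minEnclosingCircle(c); print('key',back(e[0],bk),e[1]/6)
pickle.dump(None,open('x.pkl','wb'))
m=((L[...,2].astype(int)-L[...,1].astype(int)))
pan=cv2.inRange(H,(100,8,60),(140,80,220)); pan=cv2.morphologyEx(pan,cv2.MORPH_OPEN,np.ones((9,9)));pan=cv2.morphologyEx(pan,cv2.MORPH_CLOSE,np.ones((13,13)))
c=cv2.convexHull(big(pan)); e=cv2.fitEllipse(c); u=back(e[0],bp); print('pan',u,np.array(e[1])/6,onz(a,*u,.05))
sc=cv2.inRange(H,(30,8,150),(95,255,255)); sc=cv2.morphologyEx(cv2.bitwise_or(sc,pan),cv2.MORPH_CLOSE,np.ones((41,41))); r=cv2.minAreaRect(big(sc))
cr=np.array([onz(a,*back(p,bp),.035)[:2] for p in cv2.boxPoints(r)]); print('scale',np.array(r[1])/6,r[2],cr.round(4).tolist(),cr.mean(0))
cv2.imwrite('pics/masks.png',np.hstack([pan,sc]))
E
```

```text
dish top [342.83521779 177.78942235] [22.87704976 23.67738597] [ 0.45599081 -0.17988746  0.046     ]
dish side bbox [333.75 204.75] [354.75       225.58333333]
pred 0.046 [332.32267484 203.67988086] [355.70133486 213.6214081 ]
pred 0 [333.19787456 218.10360584] [353.52287498 227.36885959]
dish two-view rim (array([ 0.45680003, -0.18023639,  0.04136534]), np.float64(7.947975365964615e-05))
stamp top [413.59789658 192.26019796] [12.80225881 12.36020788] 5.946863651275635
stamp side [349.25       240.08333333] [363.25       262.41666667]
knob side [356.08333333 242.75      ]
stamp by block top [ 0.42088854 -0.38249138  0.032     ]
0 [410.94692321 193.66989737] [355.1839519  259.95204342]
0.032 [413.59789658 192.26019796] [355.85763408 248.87858096]
0.058 [415.8577924  191.05846057] [356.41712267 239.68214378]
corners [[0.4048, -0.3624], [0.4401, -0.3664], [0.437, -0.4027], [0.4017, -0.3986]]
lab pan [134 129 126] body [153 125 134] table [157 127 132] rim [134 129 125]
key [186.33333333 176.5       ] 5.116710344950358
pan [225.97609965 185.47953796] [34.59666189 35.41518911] [0.42690279 0.14527206 0.05      ]
scale [59.83332316 96.83331299] 90.0 [[0.5139, 0.3258], [0.5199, 0.052], [0.3494, 0.046], [0.3442, 0.3147]] [0.43185832 0.18461874]
```

Emit:
apply_moves(
  plan=[
    [[1.62,2.86,0,0,0,0],[1.62,2.86,0,0,0,0],[1.62,2.86,0,0,0,0],[1.62,2.86,0,0,0,0],[1.62,2.86,0,0,0,0],[1.62,2.86,0,0,0,0],[1.62,2.86,0,0,0,0]],
  ],
  fingers=8.5,
)

```text
t: 0.68
tool_pos: [0.3431, -0.3796, 0.2311]
ee_rot: [-0.585, 0.585, -0.398, 0.398]
wrist_force: [0.7, -0.6, -0.8]
gripper_width: 0.0851
```

Emit:
apply_moves(
  plan=[
    [[1.62,2.86,0,0,0,0],[1.62,2.86,0,0,0,0],[1.62,2.86,0,0,0,0],[1.62,2.86,0,0,0,0],[1.62,2.86,0,0,0,0],[1.62,2.86,0,0,0,0],[1.62,2.86,0,0,0,0],[0,0,-3,0,0,0]],
  ],
)

```text
t: 1.35
tool_pos: [0.4624, -0.1752, 0.2056]
ee_rot: [0.588, -0.584, 0.392, -0.399]
wrist_force: [1.1, -0.0, -0.0]
gripper_width: 0.0852
```

Emit:
apply_moves(
  plan=[
    [[0,0,-3,0,0,0],[0,0,-3,0,0,0],[0,0,-3,0,0,0],[0,0,0,0,0,0],[0,0,0,0,0,0]],
  ],
)

```text
t: 1.77
tool_pos: [0.4551, -0.1805, 0.1104]
ee_rot: [-0.584, 0.585, -0.399, 0.396]
wrist_force: [0.2, 0.5, -0.2]
gripper_width: 0.0851
```

Emit:
apply_moves(
  plan=[
    [[0.1,0.05,-2.4,0,0,0],[0,0,-2,0,0,0],[0,0,-1.5,0,0,0],[0,0,-1.5,0,0,0],[0,0,-1,0,0,0],[0,0,-1,0,0,0],[0,0,-1,0,0,0],[0,0,0,0,0,0]],
  ],
)

```text
t: 2.43
tool_pos: [0.4569, -0.1805, 0.0065]
ee_rot: [-0.584, 0.585, -0.398, 0.397]
wrist_force: [0.1, 0.3, -0.2]
gripper_width: 0.085
```

Run:
```python
from h import *
a=snap('top','top1'); b=snap('side','side1')
o=get_obs(); print(o['tool_pos'],o['wrist_force'])
A=img(a)[130:230,160:400];B=img(b)[140:280,230:430]
A=cv2.resize(A,None,fx=2.5,fy=2.5);B=cv2.resize(B,(600,420)); A=cv2.copyMakeBorder(A,0,0,0,0,cv2.BORDER_CONSTANT)
cv2.imwrite('pics/c1.png',np.vstack([A[:180],B[:420]]))
```

```text
[ 0.45733387 -0.18052352  0.00749063] [-0.25094857 -0.19768946  0.41670563]
```

View pics/c1.png

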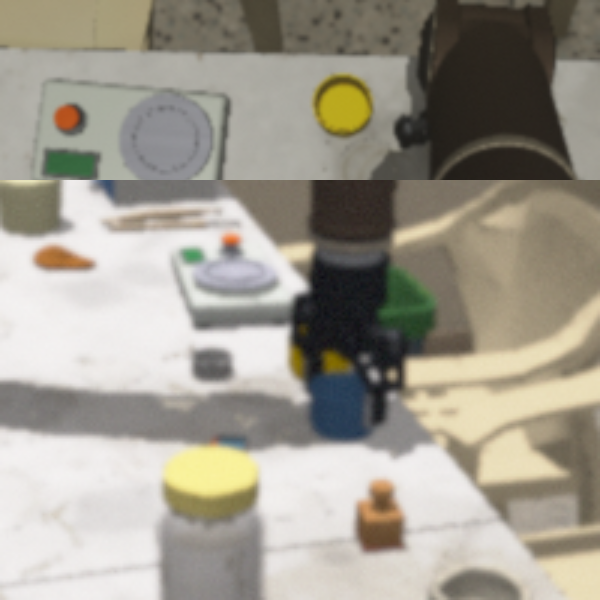

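Side view now shows the scale: pan at about (308,171), key at about (307,159), and the dish between the fingers. I'll close the grip and refine the pan and key from both views.

Emit:
apply_moves(
  plan=[
    [[0,0,0,0,0,0],[0,0,0,0,0,0],[0,0,0,0,0,0],[0,0,0,0,0,0],[0,0,0,0,0,0],[0,0,0,0,0,0],[0,0,0,0,0,0],[0,0,0,0,0,0]],
  ],
  fingers=5.5,
)

```text
t: 3.2
tool_pos: [0.4577, -0.1807, 0.0086]
ee_rot: [0.585, -0.585, 0.397, -0.398]
wrist_force: [-2.6, 0.0, 8.8]
gripper_width: 0.0679
```

```bash
cat > m.py <<'E'
from h import *
import pickle
a,b=pickle.load(open('v0.pkl','rb')); b2=dict(b); B=cv2.imread('pics/side1.png');A=cv2.imread('pics/top0.png')
def pan(I,box,seed):
    # grow the greyish disc: chroma b* lower than the body
    L=cv2.cvtColor(up(I,box),cv2.COLOR_BGR2LAB); L=cv2.GaussianBlur(L,(0,0),3)
    x,y=((np.array(seed)-box[:2]+.5)*6).astype(int)
    body=L[tuple(((np.array(BODY[id(I)])-box[:2]+.5)*6).astype(int)[::-1])].astype(float); p=np.median(L[y-12:y+12,x-12:x+12].reshape(-1,3),0)
    w=p-body; s=(L.astype(float)-body)@w/(w@w); m=((s>.5)&(s<1.9)).astype(np.uint8)*255
    m=cv2.morphologyEx(m,cv2.MORPH_OPEN,np.ones((15,15)));m=cv2.morphologyEx(m,cv2.MORPH_CLOSE,np.ones((25,25)))
    n,l=cv2.connectedComponents(m); m=(l==l[y,x]).astype(np.uint8)*255
    e=cv2.fitEllipse(cv2.convexHull(big(m))); return back(e[0],box),np.array(e[1])/6,e[2]
BODY={id(A):(204,168),id(B):(325,180)}
BODY[id(B)]=(300,180)
pt=pan(A,(200,160,248,212),(226,185)); ps=pan(B,(286,158,334,190),(308,171)); print(pt,ps)
print('pan two-view',two(ray(a,*pt[0]),ray(b,*ps[0])), 'plane .05', onz(a,*pt[0],.05),onz(b,*ps[0],.05))
for r,z in((.052,.05),):
  for c in(a,b):
    o=onz(a,*pt[0],.05); P=np.array([proj(c,[o[0]+r*np.cos(t),o[1]+r*np.sin(t),z]) for t in np.linspace(0,6.28,90)],np.float32); print('pred ell',cv2.fitEllipse(P))
bk=(176,166,200,190); e=cv2.minEnclosingCircle(big(mask(A,(0,110,60),(18,255,255),bk))); kt=back(e[0],bk)
bs=(296,150,318,168); c=big(mask(B,(0,110,60),(18,255,255),bs))[:,0]; print('key side bbox',back(c.min(0),bs),back(c.max(0),bs))
ks=back((c.min(0)+c.max(0))/2,bs); print('key',kt,ks,two(ray(a,*kt),ray(b,*ks)))
E
python3 m.py
```

```text
(array([225.4201711 , 190.28333791]), array([49.02007548, 64.34877523]), 26.715864181518555) (array([302.25827535, 172.5714709 ]), array([21.68703715, 37.88709768]), 96.29203796386719)
pan two-view (array([0.41089678, 0.14833723, 0.04260395]), np.float64(0.007034477014463084)) plane .05 [0.4134115  0.14618543 0.05      ] [0.40275138 0.12871535 0.05      ]
pred ell ((225.4018096923828, 190.39019775390625), (36.842803955078125, 37.93760681152344), 58.393150329589844)
pred ell ((304.04888916015625, 170.84683227539062), (10.026830673217773, 29.251541137695312), 90.43682861328125)
key side bbox [304.08333333 157.91666667] [309.08333333 161.08333333]
key [186.39598974 176.55137889] [306.58333333 159.5       ] (array([0.44895011, 0.25497812, 0.05377725]), np.float64(0.0003523955787416664))
```

```bash
cat > m2.py <<'E'
from h import *
import pickle
a,b=pickle.load(open('v0.pkl','rb')); B=cv2.imread('pics/side1.png');A=cv2.imread('pics/top0.png')
def radial(c,I,X,r,z,lo=.8,hi=1.2):
    # strongest bright-outside edge along each radius of the world circle, fitted as circle in the plane
    L=cv2.GaussianBlur(cv2.cvtColor(I,cv2.COLOR_BGR2GRAY),(0,0),.6).astype(np.float32)
    for it in range(4):
        pts=[]
        for t in np.linspace(0,2*np.pi,120,endpoint=False):
            s=np.linspace(lo*r,hi*r,41); P=np.array([proj(c,[X[0]+q*np.cos(t),X[1]+q*np.sin(t),z]) for q in s],np.float32)
            v=cv2.remap(L,P[:,0].reshape(1,-1),P[:,1].reshape(1,-1),cv2.INTER_CUBIC)[0]
            g=np.gradient(v); i=g[3:-3].argmax()+3
            if g[i]>.5: pts.append([X[0]+s[i]*np.cos(t),X[1]+s[i]*np.sin(t)])
        p=np.array(pts); keep=np.ones(len(p),bool)
        for _ in range(6):
            q=p[keep]; w=np.linalg.lstsq(np.c_[2*q,np.ones(len(q))],(q**2).sum(1),rcond=None)[0]
            R=np.sqrt(w[2]+w[0]**2+w[1]**2); d=abs(np.hypot(*(p-w[:2]).T)-R); keep=d<max(.002,np.median(d)*1.5)
        X=w[:2]
    return X.round(4),R.round(4),keep.sum()
X0=[.4275,.1445]
print('top',radial(a,A,X0,.052,.05)); print('side',radial(b,B,X0,.052,.05))
T=radial(a,A,X0,.052,.05)[0]; ut=proj(a,[*T,.05]); S=radial(b,B,X0,.052,.05)[0]; us=proj(b,[*S,.05])
print(ut,us,two(ray(a,*ut),ray(b,*us)))
E
python3 m2.py
```

```text
top (array([0.4271, 0.1448]), np.float64(0.0528), np.int64(104))
side (array([0.4231, 0.1215]), np.float64(0.052), np.int64(64))
[226.14979022 185.4127724 ] [308.36793464 172.84514858] (array([0.42890141, 0.1467019 , 0.04038088]), np.float64(0.0008843192784995284))
```

Emit:
apply_moves(
  plan=[
    [[0,0,1,0,0,0],[0,0,1.5,0,0,0],[0,0,2,0,0,0],[0,0,2.5,0,0,0],[0,0,3,0,0,0],[0,0,3,0,0,0],[0,0,0,0,0,0],[0,0,0,0,0,0]],
  ],
)

```text
t: 3.87
tool_pos: [0.4583, -0.181, 0.1397]
ee_rot: [0.585, -0.584, 0.396, -0.4]
wrist_force: [-0.4, 0.4, -1.6]
gripper_width: 0.0676
```

Emit:
apply_moves(
  plan=[
    [[-0.1,1.5,0,0,0,0],[-0.2,2.5,0,0,0,0],[-0.3,3,0,0,0,0],[-0.3,3,0,0,0,0],[-0.3,3,0,0,0,0],[-0.3,3,0,0,0,0],[-0.3,3,0,0,0,0],[-0.3,3,0,0,0,0]],
  ],
)

```text
t: 4.53
tool_pos: [0.4349, 0.0407, 0.1365]
ee_rot: [-0.584, 0.585, -0.398, 0.397]
wrist_force: [0.2, -0.1, -1.5]
gripper_width: 0.0674
```

Emit:
apply_moves(
  plan=[
    [[-0.3,3,0,0,0,0],[-0.3,3,0,0,0,0],[-0.2,2.5,0,0,0,0],[-0.1,1.1,-1,0,0,0],[0,0,-2,0,0,0],[0,0,-2,0,0,0],[0,0,-1,0,0,0],[0,0,0,0,0,0]],
  ],
)

```text
t: 5.2
tool_pos: [0.4251, 0.1347, 0.0749]
ee_rot: [-0.583, 0.586, -0.399, 0.396]
wrist_force: [-0.4, -0.3, -0.1]
gripper_width: 0.0676
```

Emit:
apply_moves(
  plan=[
    [[0,0,0,0,0,0],[0,0,0,0,0,0]],
  ],
)

```text
t: 5.37
tool_pos: [0.4275, 0.1355, 0.0778]
ee_rot: [0.585, -0.584, 0.398, -0.398]
wrist_force: [-0.6, -0.7, -1.7]
gripper_width: 0.0677
```

Run:
```python
from h import *
b=snap('side','side2'); o=get_obs(); p=o['tool_pos']; print(o['tool_pos'],o['wrist_force'],o['gripper_width'])
B=img(b); bs=(280,140,335,190); c=big(mask(B,(95,90,20),(130,255,255),bs))[:,0]; lo,hi=back(c.min(0),bs),back(c.max(0),bs); print('dish bbox',lo,hi)
# compare with the picture on the table (known method bias): width centre at lower part
z0=p[2]-.0086
for X in([.427,.145],p[:2]):
    Q=np.vstack([[proj(b,[X[0]+r*np.cos(t),X[1]+r*np.sin(t),z0+h]) for t in np.linspace(0,6.28,60)] for r,h in((.034,.046),(.034,.01),(.03,0))]); print('pred bbox',Q.min(0),Q.max(0))
cv2.imwrite('pics/c2.png',up(B,(270,130,350,190),8))
```

```text
[0.42774031 0.1355512  0.07806256] [ 0.31649419 -0.56549199 -1.1852472 ] 0.06783518478735756
dish bbox [300.25       149.91666667] [314.08333333 167.75      ]
pred bbox [298.30394294 150.05682883] [317.69723436 168.21680041]
pred bbox [299.10005384 150.82038902] [318.59908262 169.10261844]
```

View pics/c2.png

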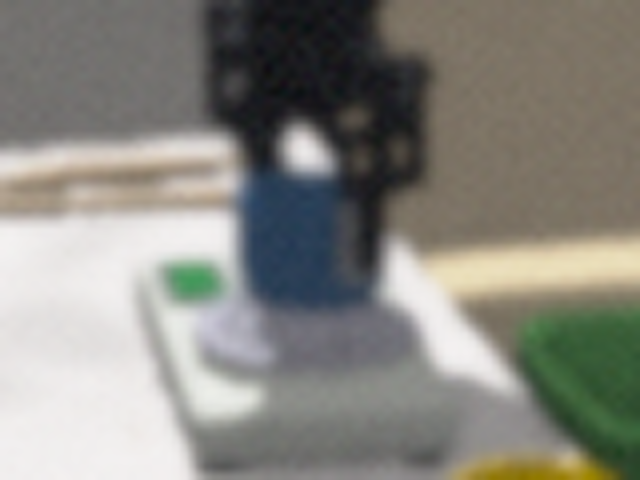

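Dish is centred over the pan in x. In y it still has to go +9.7 mm, since the commanded sum was short. I'll correct that and then lower gently.

Emit:
apply_moves(
  plan=[
    [[0.03,0.5,0,0,0,0],[0,0.47,0,0,0,0],[0,0,-0.5,0,0,0],[0,0,-0.5,0,0,0],[0,0,-0.3,0,0,0],[0,0,-0.2,0,0,0],[0,0,0,0,0,0],[0,0,0,0,0,0]],
  ],
)

```text
t: 6.08
tool_pos: [0.4273, 0.1451, 0.0621]
ee_rot: [-0.584, 0.585, -0.398, 0.398]
wrist_force: [-0.1, -0.1, -1.2]
gripper_width: 0.0675
```

Emit:
apply_moves(
  plan=[
    [[0,0,-0.1,0,0,0],[0,0,-0.1,0,0,0],[0,0,0,0,0,0],[0,0,0,0,0,0]],
  ],
)

```text
t: 6.42
tool_pos: [0.4275, 0.1452, 0.0603]
ee_rot: [-0.585, 0.585, -0.398, 0.398]
wrist_force: [0.8, 0.6, -1.7]
gripper_width: 0.0674
```

Emit:
apply_moves(
  plan=[
    [[0,0,-0.1,0,0,0],[0,0,0,0,0,0],[0,0,-0.1,0,0,0],[0,0,0,0,0,0],[0,0,0,0,0,0]],
  ],
)

```text
t: 6.83
tool_pos: [0.4275, 0.1453, 0.0583]
ee_rot: [0.585, -0.585, 0.398, -0.398]
wrist_force: [-0.0, 0.1, 0.8]
gripper_width: 0.0677
```

Emit:
apply_moves(
  plan=[
    [[0,0,-0.1,0,0,0],[0,0,0,0,0,0],[0,0,0,0,0,0]],
  ],
)

```text
t: 7.08
tool_pos: [0.4275, 0.1452, 0.0574]
ee_rot: [0.585, -0.585, 0.398, -0.398]
wrist_force: [-1.3, 0.2, 2.0]
gripper_width: 0.0677
```

Emit:
apply_moves(
  plan=[
    [[0,0,0,0,0,0],[0,0,0,0,0,0],[0,0,0,0,0,0],[0,0,0,0,0,0],[0,0,0,0,0,0],[0,0,0,0,0,0]],
  ],
  fingers=8.3,
)

```text
t: 7.58
tool_pos: [0.4275, 0.1452, 0.0573]
ee_rot: [0.585, -0.585, 0.398, -0.398]
wrist_force: [0.7, 0.4, -0.1]
gripper_width: 0.083
```

Emit:
apply_moves(
  plan=[
    [[0,0,0.5,0,0,0],[0,0,1,0,0,0],[0,0,2,0,0,0],[0,0,3,0,0,0],[0,0,3,0,0,0],[0,0,3,0,0,0],[0,0,2,0,0,0],[0,0,0,0,0,0]],
  ],
)

```text
t: 8.25
tool_pos: [0.4296, 0.1463, 0.2074]
ee_rot: [0.587, -0.583, 0.396, -0.4]
wrist_force: [0.2, 0.8, -0.0]
gripper_width: 0.0829
```

Emit:
apply_moves(
  plan=[
    [[0.5,2.2,0,0,0,0],[0.5,3,0,0,0,0],[0.5,3,0,0,0,0],[0.5,2.65,0,0,0,0],[0,0,-3,0,0,0],[0,0,-3,0,0,0],[0,0,-2,0,0,0],[0,0,-1,0,0,0]],
  ],
  fingers=0,
)

```text
t: 8.92
tool_pos: [0.4458, 0.2529, 0.1098]
ee_rot: [-0.583, 0.586, -0.398, 0.397]
wrist_force: [-0.1, -0.5, 0.6]
gripper_width: -0.0004
```

Emit:
apply_moves(
  plan=[
    [[0,0,0,0,0,0],[0,0,0,0,0,0],[0,0,0,0,0,0]],
  ],
)

```text
t: 9.17
tool_pos: [0.4482, 0.2542, 0.1137]
ee_rot: [0.585, -0.584, 0.398, -0.398]
wrist_force: [0.2, 0.6, 1.1]
gripper_width: -0.0001
```

Run:
```python
from h import *
a=snap('top','top3'); b=snap('side','side3'); o=get_obs(); print(o['tool_pos'],o['wrist_force'],o['gripper_width'])
cv2.imwrite('pics/c3.png',np.hstack([up(img(b),(275,135,340,195),6),up(img(a),(170,155,255,215),6)[:, :400]]))
```

```text
[0.44835025 0.25411359 0.11377256] [0.92192191 0.19000256 0.1444515 ] 2.185331184569856e-05
```

View pics/c3.png

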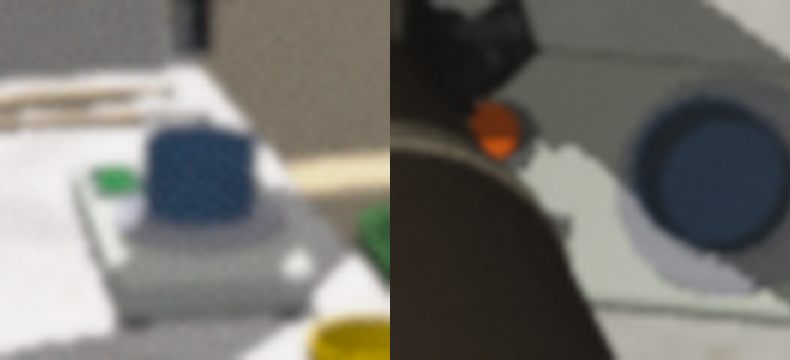

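Side view: the dish stands flat on the pan, with the scale's top showing the key and the display. Top view: the dish covers the ring. I'll check the centring numerically.

Run:
```python
from h import *
import pickle
a,b=pickle.load(open('v0.pkl','rb')); A=cv2.imread('pics/top3.png');B=cv2.imread('pics/side3.png')
bx=(205,160,250,205); c=cv2.convexHull(big(mask(A,(100,70,10),(130,255,255),bx))); e=cv2.fitEllipse(c); u=back(e[0],bx)
print('rim top',u,np.array(e[1])/6); [print(z,onz(a,*u,z)) for z in(.096,.1)]
bs=(290,145,325,180); c=big(mask(B,(95,80,10),(130,255,255),bs))[:,0]; print('side',back(c.min(0),bs),back(c.max(0),bs))
Q=np.vstack([[proj(b,[.427+r*np.cos(t),.145+r*np.sin(t),.05+h]) for t in np.linspace(0,6.28,60)] for r,h in((.034,.046),(.034,.01),(.03,0))]); print('pred',Q.min(0),Q.max(0))
```

```text
rim top [222.96676254 183.47429403] [23.81954447 25.42933909]
0.096 [0.425627   0.14401925 0.096     ]
0.1 [0.42504137 0.14316306 0.1       ]
side [299.25       156.41666667] [316.08333333 171.75      ]
pred [298.31013079 155.25250915] [317.60321452 173.46010828]
```

Emit:
apply_moves(
  plan=[
    [[0.1,0.05,-1,0,0,0],[0,0,-1,0,0,0],[0,0,-0.8,0,0,0],[0,0,-0.5,0,0,0],[0,0,-0.3,0,0,0],[0,0,0,0,0,0],[0,0,0,0,0,0]],
  ],
)

```text
t: 9.85
tool_pos: [0.4483, 0.2543, 0.076]
ee_rot: [-0.584, 0.585, -0.398, 0.398]
wrist_force: [-0.2, -0.4, 0.3]
gripper_width: -0.0
```

Emit:
apply_moves(
  plan=[
    [[0.1,0,-0.15,0,0,0],[0,0,-0.15,0,0,0],[0,0,0,0,0,0],[0,0,0,0,0,0]],
  ],
)

```text
t: 10.18
tool_pos: [0.4495, 0.2542, 0.0734]
ee_rot: [0.585, -0.585, 0.398, -0.398]
wrist_force: [-0.3, 0.0, 1.3]
gripper_width: 0.0004
```

Emit:
apply_moves(
  plan=[
    [[0,0,-0.1,0,0,0],[0,0,-0.1,0,0,0],[0,0,0,0,0,0],[0,0,0,0,0,0]],
  ],
)

```text
t: 10.52
tool_pos: [0.4494, 0.2542, 0.0712]
ee_rot: [-0.585, 0.585, -0.398, 0.398]
wrist_force: [-0.1, 1.3, -0.9]
gripper_width: 0.0004
```

Emit:
apply_moves(
  plan=[
    [[0,0,-0.1,0,0,0],[0,0,-0.1,0,0,0],[0,0,0,0,0,0],[0,0,0,0,0,0]],
  ],
)

```text
t: 10.85
tool_pos: [0.4494, 0.2542, 0.0692]
ee_rot: [-0.585, 0.585, -0.398, 0.398]
wrist_force: [0.2, -0.6, 1.1]
gripper_width: -0.0
```

Emit:
apply_moves(
  plan=[
    [[0,0,-0.1,0,0,0],[0,0,-0.1,0,0,0],[0,0,0,0,0,0],[0,0,0,0,0,0]],
  ],
)

```text
t: 11.18
tool_pos: [0.4494, 0.2542, 0.0672]
ee_rot: [-0.585, 0.585, -0.398, 0.398]
wrist_force: [-0.5, 0.5, -0.2]
gripper_width: 0.0002
```

Emit:
apply_moves(
  plan=[
    [[0,0,-0.1,0,0,0],[0,0,-0.1,0,0,0],[0,0,0,0,0,0],[0,0,0,0,0,0]],
  ],
)

```text
t: 11.52
tool_pos: [0.4494, 0.2542, 0.0652]
ee_rot: [-0.585, 0.585, -0.398, 0.398]
wrist_force: [1.3, 1.0, 0.7]
gripper_width: 0.0002
```

Emit:
apply_moves(
  plan=[
    [[0,0,-0.1,0,0,0],[0,0,-0.1,0,0,0],[0,0,0,0,0,0],[0,0,0,0,0,0]],
  ],
)

```text
t: 11.85
tool_pos: [0.4494, 0.2542, 0.0632]
ee_rot: [-0.585, 0.585, -0.398, 0.398]
wrist_force: [-0.2, 0.4, 0.6]
gripper_width: 0.0001
```

Emit:
apply_moves(
  plan=[
    [[0,0,-0.1,0,0,0],[0,0,-0.1,0,0,0],[0,0,0,0,0,0],[0,0,0,0,0,0]],
  ],
)

```text
t: 12.18
tool_pos: [0.4494, 0.2542, 0.0612]
ee_rot: [-0.585, 0.585, -0.398, 0.398]
wrist_force: [-0.5, -0.2, -1.2]
gripper_width: 0.0002
```

Emit:
apply_moves(
  plan=[
    [[0,0,-0.1,0,0,0],[0,0,-0.1,0,0,0],[0,0,0,0,0,0],[0,0,0,0,0,0]],
  ],
)

```text
t: 12.52
tool_pos: [0.4494, 0.2542, 0.0592]
ee_rot: [-0.585, 0.585, -0.398, 0.398]
wrist_force: [0.7, 0.3, 0.2]
gripper_width: 0.0002
```

Emit:
apply_moves(
  plan=[
    [[0,0,-0.1,0,0,0],[0,0,-0.1,0,0,0],[0,0,0,0,0,0],[0,0,0,0,0,0]],
  ],
)

```text
t: 12.85
tool_pos: [0.4494, 0.2542, 0.0572]
ee_rot: [-0.585, 0.585, -0.398, 0.398]
wrist_force: [-0.6, 0.5, -0.1]
gripper_width: -0.0001
```

Emit:
apply_moves(
  plan=[
    [[0,0,-0.1,0,0,0],[0,0,-0.1,0,0,0],[0,0,0,0,0,0],[0,0,0,0,0,0]],
  ],
)

```text
t: 13.18
tool_pos: [0.4496, 0.2542, 0.0554]
ee_rot: [0.585, -0.585, 0.398, -0.398]
wrist_force: [0.5, -0.4, 3.5]
gripper_width: 0.0003
```

Emit:
apply_moves(
  plan=[
    [[0,0,-0.1,0,0,0],[0,0,0,0,0,0],[0,0,0,0,0,0]],
  ],
)

```text
t: 13.43
tool_pos: [0.4496, 0.2543, 0.0545]
ee_rot: [0.585, -0.585, 0.398, -0.398]
wrist_force: [-0.3, -0.7, 4.7]
gripper_width: -0.0001
```

Emit:
apply_moves(
  plan=[
    [[0,0,0,0,0,0],[0,0,0,0,0,0]],
  ],
)

```text
t: 13.6
tool_pos: [0.4496, 0.2543, 0.0544]
ee_rot: [0.585, -0.585, 0.398, -0.398]
wrist_force: [-0.3, -0.7, 4.4]
gripper_width: -0.0005
```

Emit:
apply_moves(
  plan=[
    [[0,0,-0.08,0,0,0],[0,0,-0.08,0,0,0],[0,0,0,0,0,0],[0,0,0,0,0,0]],
  ],
)

```text
t: 13.93
tool_pos: [0.4496, 0.2543, 0.053]
ee_rot: [0.585, -0.585, 0.398, -0.398]
wrist_force: [-0.8, -0.5, 8.5]
gripper_width: 0.0002
```

Pressing at about 8.5 N, inside the target range. Holding for 2.3 s or more.

Emit:
apply_moves(
  plan=[
    [[0,0,-0.02,0,0,0],[0,0,0,0,0,0],[0,0,0,0,0,0],[0,0,0,0,0,0],[0,0,0,0,0,0],[0,0,0,0,0,0],[0,0,0,0,0,0],[0,0,0,0,0,0]],
  ],
)

```text
t: 14.6
tool_pos: [0.4496, 0.2543, 0.0529]
ee_rot: [0.585, -0.585, 0.398, -0.398]
wrist_force: [-1.0, -0.7, 8.7]
gripper_width: 0.0002
```

Emit:
apply_moves(
  plan=[
    [[0,0,0,0,0,0],[0,0,0,0,0,0],[0,0,0,0,0,0],[0,0,0,0,0,0],[0,0,0,0,0,0],[0,0,0,0,0,0],[0,0,0,0,0,0],[0,0,0,0,0,0]],
  ],
)

```text
t: 15.27
tool_pos: [0.4496, 0.2542, 0.0528]
ee_rot: [0.585, -0.585, 0.398, -0.398]
wrist_force: [-1.8, -1.6, 8.1]
gripper_width: -0.0001
```

Emit:
apply_moves(
  plan=[
    [[0,0,0,0,0,0],[0,0,0,0,0,0],[0,0,0,0,0,0],[0,0,0,0,0,0],[0,0,0,0,0,0],[0,0,0,0,0,0],[0,0,0,0,0,0],[0,0,0,0,0,0]],
  ],
)

```text
t: 15.93
tool_pos: [0.4496, 0.2543, 0.0529]
ee_rot: [0.585, -0.585, 0.398, -0.398]
wrist_force: [-1.5, -1.3, 8.2]
gripper_width: -0.0001
```

Emit:
apply_moves(
  plan=[
    [[0,0,0,0,0,0],[0,0,0,0,0,0],[0,0,0,0,0,0],[0,0,0,0,0,0],[0,0,0,0,0,0],[0,0,0,0,0,0]],
  ],
)

```text
t: 16.43
tool_pos: [0.4496, 0.2543, 0.0529]
ee_rot: [0.585, -0.585, 0.398, -0.398]
wrist_force: [-1.7, -1.7, 9.2]
gripper_width: -0.0
```

Emit:
apply_moves(
  plan=[
    [[0,0,0.5,0,0,0],[0,0,1,0,0,0],[0,0,2,0,0,0],[0,0,3,0,0,0],[0,0,3,0,0,0],[0,0,3,0,0,0],[0,0,2,0,0,0],[0,0,0,0,0,0]],
  ],
)

```text
t: 17.1
tool_pos: [0.4512, 0.2556, 0.2023]
ee_rot: [0.587, -0.582, 0.397, -0.399]
wrist_force: [1.3, 0.0, 0.4]
gripper_width: -0.0003
```

Emit:
apply_moves(
  plan=[
    [[-0.1,-2,0,0,0,0],[-0.2,-3,0,0,0,0],[-0.2,-3.5,0,0,0,0],[-0.2,-3.5,0,0,0,0],[-0.2,-3.5,0,0,0,0],[-0.2,-3.5,0,0,0,0],[-0.2,-3.5,0,0,0,0],[-0.2,-3.5,0,0,0,0]],
  ],
  fingers=5,
)

```text
t: 17.77
tool_pos: [0.4335, -0.0075, 0.1972]
ee_rot: [-0.584, 0.585, -0.398, 0.398]
wrist_force: [1.0, 0.5, 0.2]
gripper_width: 0.0501
```

Run:
```python
from h import *
a=snap('top','top4'); b=snap('side','side4'); o=get_obs(); print(o['tool_pos'])
ba=(402,180,427,205); bb=(343,234,371,266)
U=up(img(a),ba,16); V=up(img(b),bb,14)
# predicted overlay points for axis at estimates
for X,col in(((.4209,-.3825),(0,255,0)),((.4205,-.379),(255,0,0))):
    for z in(0,.032,.058):
        for c,I,bx,k in((a,U,ba,16),(b,V,bb,14)):
            p=((proj(c,[*X,z])-bx[:2]+.5)*k).astype(int); cv2.circle(I,tuple(map(int,p)),3,col,-1)
H=max(len(U),len(V)); U=cv2.copyMakeBorder(U,0,H-len(U),0,0,cv2.BORDER_CONSTANT)
cv2.imwrite('pics/c4.png',np.hstack([U,V[:H]]))
```

```text
[ 0.43328056 -0.01144755  0.19695547]
```

View pics/c4.png

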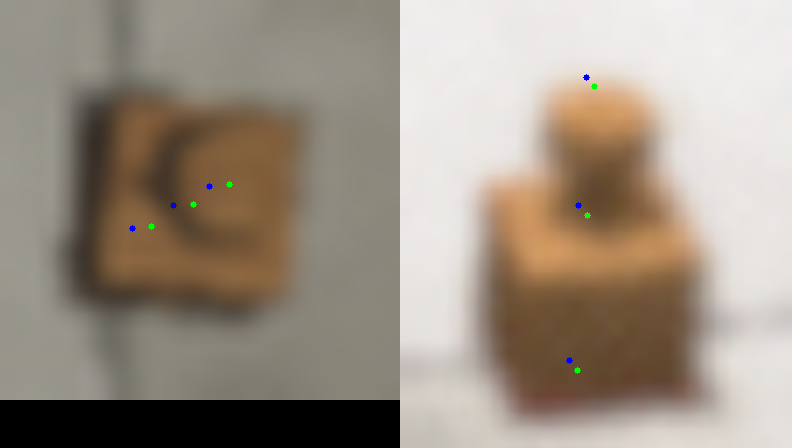

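Crop shows the stamp upright with its knob up. Top: block‑top centre is about (414.7,192.4). Side: knob top is about (386−0.5,242). Refined stamp axis is about (0.422,−0.3845).

Emit:
apply_moves(
  plan=[
    [[-0.1,-2,0,0,0,0],[-0.1,-3.5,0,0,0,0],[-0.1,-3.5,0,0,0,0],[-0.1,-3.5,0,0,0,0],[-0.1,-3.5,0,0,0,0],[-0.1,-3.5,0,0,0,0],[-0.1,-3.5,0,0,0,0],[-0.1,-3.5,0,0,0,0]],
  ],
)

```text
t: 18.53
tool_pos: [0.4262, -0.2717, 0.1972]
ee_rot: [0.585, -0.585, 0.398, -0.397]
wrist_force: [0.9, 1.0, -0.7]
gripper_width: 0.0497
```

Emit:
apply_moves(
  plan=[
    [[-0.1,-3.5,0,0,0,0],[-0.1,-3.5,-1,0,0,0],[-0.1,-2.5,-2,0,0,0],[-0.1,-1.4,-3,0,0,0],[0,0,-2,0,0,0],[0,0,-1,0,0,0],[0,0,0,0,0,0],[0,0,0,0,0,0]],
  ],
)

```text
t: 19.2
tool_pos: [0.423, -0.3787, 0.1075]
ee_rot: [0.585, -0.585, 0.398, -0.397]
wrist_force: [-0.6, -0.7, 0.7]
gripper_width: 0.0501
```

Emit:
apply_moves(
  plan=[
    [[-0.1,-0.6,-1,0,0,0],[0,0,-2,0,0,0],[0,0,-1.5,0,0,0],[0,0,-1.2,0,0,0],[0,0,-0.7,0,0,0],[0,0,-0.4,0,0,0],[0,0,0,0,0,0],[0,0,0,0,0,0]],
  ],
)

```text
t: 19.87
tool_pos: [0.4219, -0.386, 0.04]
ee_rot: [-0.585, 0.585, -0.397, 0.398]
wrist_force: [-0.5, 0.0, -0.7]
gripper_width: 0.0502
```

Run:
```python
from h import *
b=snap('side','side5'); o=get_obs(); print(o['tool_pos'],o['wrist_force'])
cv2.imwrite('pics/c5.png',up(img(b),(325,205,390,270),8))
```

```text
[ 0.42197443 -0.3861766   0.04023809] [-0.40883757 -0.05405161  0.20513287]
```

View pics/c5.png

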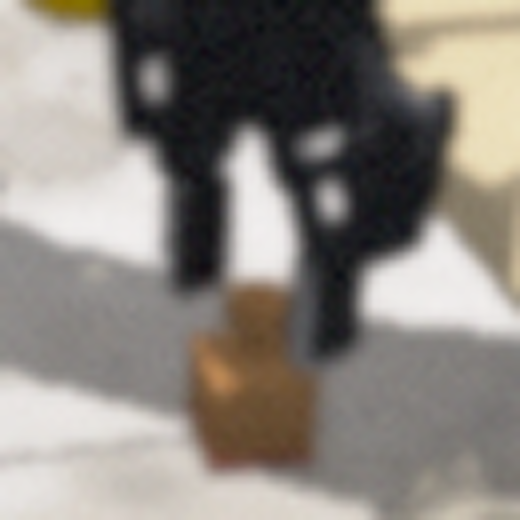

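The knob (at about 260,310 in the crop) is centred between the two fingers. Closing.

Emit:
apply_moves(
  plan=[
    [[0,0,0,0,0,0],[0,0,0,0,0,0],[0,0,0,0,0,0],[0,0,0,0,0,0],[0,0,0,0,0,0],[0,0,0,0,0,0],[0,0,0,0,0,0],[0,0,0,0,0,0]],
  ],
  fingers=1,
)

```text
t: 20.58
tool_pos: [0.4218, -0.3859, 0.0403]
ee_rot: [0.585, -0.585, 0.397, -0.398]
wrist_force: [-1.3, 0.6, 6.3]
gripper_width: 0.0182
```

Emit:
apply_moves(
  plan=[
    [[0,0,0.5,0,0,0],[0,0,1.5,0,0,0],[0,0,2.5,0,0,0],[0,0,3,0,0,0],[0,0,3,0,0,0],[0,0,3,0,0,0],[0,0,1.5,0,0,0],[0,0,0,0,0,0]],
  ],
)

```text
t: 21.25
tool_pos: [0.4231, -0.3872, 0.1941]
ee_rot: [-0.584, 0.585, -0.395, 0.4]
wrist_force: [0.7, -0.7, -1.4]
gripper_width: 0.0177
```

Emit:
apply_moves(
  plan=[
    [[0,0,0,0,0,0],[0,0,0,0,0,0]],
  ],
)

```text
t: 21.42
tool_pos: [0.4209, -0.3854, 0.1886]
ee_rot: [0.585, -0.585, 0.398, -0.397]
wrist_force: [-0.8, 0.3, -1.0]
gripper_width: 0.0179
```

Run:
```python
from h import *
b=snap('side','side6'); o=get_obs(); print(o['tool_pos'],o['wrist_force'],o['gripper_width'])
cv2.imwrite('pics/c6.png',up(img(b),(320,150,390,220),8))
```

```text
[ 0.42072225 -0.38526767  0.18815787] [-0.12343833 -0.52993188 -0.91177356] 0.01800528953954271
```

View pics/c6.png

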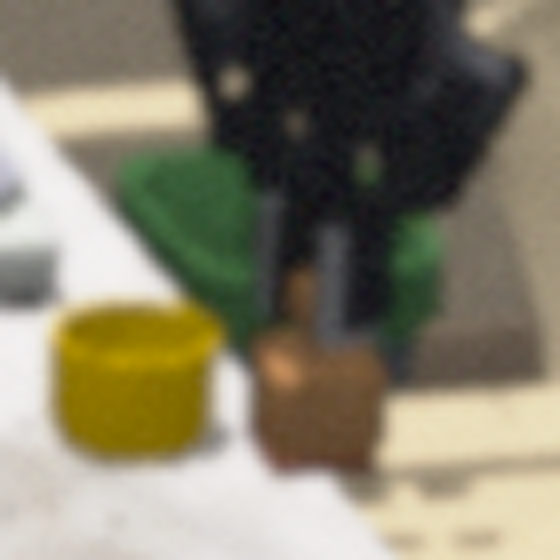

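Stamp hangs upright from its knob at about (357,197), clear of the table. I'll work out its offset from the TCP numerically, then carry it over.

Run:
```python
from h import *
import pickle
a,b=pickle.load(open('v0.pkl','rb'))
def blk(f,bx,X,z0,yaw=np.radians(-5.5)):
    B=cv2.imread(f); c=big(mask(B,(2,80,30),(22,255,255),bx))[:,0]
    c=c[c[:,1]>c[:,1].max()-70]; lo,hi=back(c.min(0),bx),back(c.max(0),bx)
    cs,sn=np.cos(yaw),np.sin(yaw)
    Q=np.array([proj(b,[X[0]+cs*i-sn*j,X[1]+sn*i+cs*j,z0+h]) for i in(-.017,.017) for j in(-.017,.017) for h in(0,.032)])
    print(f,'seen',lo[0],hi[0],hi[1],'pred',Q.min(0)[0],Q.max(0)[0],Q.max(0)[1],'du',(lo[0]+hi[0]-Q.min(0)[0]-Q.max(0)[0])/2)
blk('pics/side4.png',(338,230,378,272),(.4219,-.3860),0)
blk('pics/side5.png',(338,230,378,272),(.4219,-.3860),0)
blk('pics/side6.png',(345,180,375,215),(.4207,-.3853),.188-.0403)
```

```text
pics/side4.png seen 349.25 363.5833333333333 262.75 pred 347.86371694667 365.2010070335382 264.8468231132359 du -0.11569532343747824
pics/side5.png seen 348.4166666666667 363.75 262.5833333333333 pred 347.86371694667 365.2010070335382 264.8468231132359 du -0.4490286567707358
pics/side6.png seen 351.75 368.0833333333333 208.58333333333334 pred 350.0911891154919 368.5500194094521 210.461303357101 du 0.5960624041946403
```

Emit:
apply_moves(
  plan=[
    [[0,2,0,0,0,0],[0,3,0,0,0,0],[0,3.5,0,0,0,0],[0,3.5,0,0,0,0],[0,3.5,0,0,0,0],[0,3.5,0,0,0,0],[0,3.5,0,0,0,0],[0,3.5,0,0,0,0]],
  ],
)

```text
t: 22.13
tool_pos: [0.4204, -0.124, 0.1883]
ee_rot: [-0.584, 0.585, -0.399, 0.397]
wrist_force: [1.2, -0.1, -0.7]
gripper_width: 0.0179
```

Emit:
apply_moves(
  plan=[
    [[0,3.5,0,0,0,0],[0,3.5,0,0,0,0],[0,3.5,0,0,0,0],[0.1,3.5,0,0,0,0],[0.1,3.5,0,0,0,0],[0.1,3,0,0,0,0],[0.1,2,0,0,0,0],[0.1,1.5,0,0,0,0]],
  ],
)

```text
t: 22.8
tool_pos: [0.4255, 0.1166, 0.1885]
ee_rot: [-0.585, 0.585, -0.398, 0.396]
wrist_force: [-0.0, 0.2, -0.8]
gripper_width: 0.0183
```

Emit:
apply_moves(
  plan=[
    [[0,0,0,0,0,0],[0,0,0,0,0,0],[0,0,0,0,0,0]],
  ],
)

```text
t: 23.05
tool_pos: [0.4259, 0.1132, 0.1887]
ee_rot: [-0.584, 0.585, -0.398, 0.398]
wrist_force: [0.2, -0.6, 0.2]
gripper_width: 0.0178
```

Emit:
apply_moves(
  plan=[
    [[0,1.5,0,0,0,0],[0,1.65,0,0,0,0],[0,0,-1.5,0,0,0],[0,0,-1.5,0,0,0],[0,0,-1,0,0,0],[0,0,0,0,0,0],[0,0,0,0,0,0],[0,0,0,0,0,0]],
  ],
)

```text
t: 23.72
tool_pos: [0.4268, 0.1453, 0.1499]
ee_rot: [0.584, -0.584, 0.398, -0.398]
wrist_force: [-0.1, -0.1, -1.3]
gripper_width: 0.0178
```

Run:
```python
from h import *
b=snap('side','side7'); a=snap('top','top7'); o=get_obs(); print(o['tool_pos'],o['wrist_force'],o['gripper_width'])
cv2.imwrite('pics/c7.png',np.hstack([up(img(b),(280,115,335,185),7),up(img(a),(195,155,250,215),7)[:490] if 0 else cv2.copyMakeBorder(up(img(a),(195,150,250,215),7),0,35,0,0,cv2.BORDER_CONSTANT)]))
```

```text
[0.4270171  0.14562074 0.15021083] [-0.69136526  0.25682884 -0.04458031] 0.0177510039094143
```

View pics/c7.png

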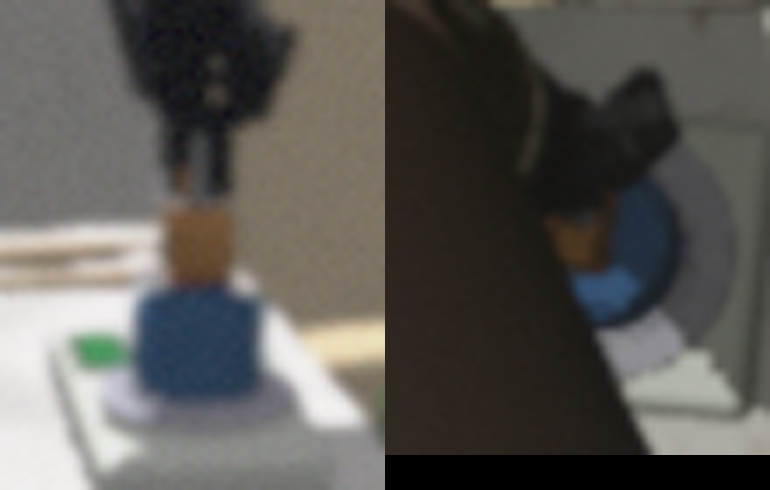

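Stamp block (centre column 200 in the crop) stands above the dish (197) and is upright. Lowering into the dish.

Emit:
apply_moves(
  plan=[
    [[-0.1,-0.1,-1,0,0,0],[0,0,-1.2,0,0,0],[0,0,-1,0,0,0],[0,0,-0.8,0,0,0],[0,0,-0.5,0,0,0],[0,0,-0.4,0,0,0],[0,0,0,0,0,0],[0,0,0,0,0,0]],
  ],
)

```text
t: 24.48
tool_pos: [0.4255, 0.1448, 0.1005]
ee_rot: [-0.585, 0.585, -0.398, 0.398]
wrist_force: [0.8, -0.8, -0.8]
gripper_width: 0.0177
```

Emit:
apply_moves(
  plan=[
    [[0,0,-0.1,0,0,0],[0,0,-0.1,0,0,0],[0,0,-0.1,0,0,0],[0,0,0,0,0,0],[0,0,0,0,0,0]],
  ],
)

```text
t: 24.9
tool_pos: [0.4255, 0.1447, 0.0976]
ee_rot: [0.585, -0.585, 0.398, -0.398]
wrist_force: [-0.4, 0.6, -1.4]
gripper_width: 0.0181
```

Emit:
apply_moves(
  plan=[
    [[0,0,-0.1,0,0,0],[0,0,-0.1,0,0,0],[0,0,0,0,0,0],[0,0,0,0,0,0]],
  ],
)

```text
t: 25.23
tool_pos: [0.4254, 0.1447, 0.0954]
ee_rot: [-0.585, 0.585, -0.398, 0.398]
wrist_force: [-0.4, -0.4, -0.3]
gripper_width: 0.018
```

Emit:
apply_moves(
  plan=[
    [[0,0,-0.1,0,0,0],[0,0,0,0,0,0],[0,0,0,0,0,0]],
  ],
)

```text
t: 25.48
tool_pos: [0.4255, 0.1448, 0.0945]
ee_rot: [0.585, -0.585, 0.398, -0.398]
wrist_force: [0.3, -0.8, -0.0]
gripper_width: 0.0179
```

Emit:
apply_moves(
  plan=[
    [[0,0,-0.1,0,0,0],[0,0,0,0,0,0],[0,0,0,0,0,0]],
  ],
)

```text
t: 25.73
tool_pos: [0.4256, 0.1448, 0.0936]
ee_rot: [0.585, -0.585, 0.398, -0.398]
wrist_force: [-0.5, 0.4, 2.0]
gripper_width: 0.0178
```

Floor contact at the expected height with about 2 N. Opening a little, then lifting straight up.

Emit:
apply_moves(
  plan=[
    [[0,0,0,0,0,0],[0,0,0,0,0,0],[0,0,0,0,0,0],[0,0,0,0,0,0],[0,0,0,0,0,0]],
  ],
  fingers=2.8,
)

```text
t: 26.15
tool_pos: [0.4254, 0.1447, 0.0934]
ee_rot: [-0.585, 0.585, -0.398, 0.398]
wrist_force: [-0.1, -0.6, -0.1]
gripper_width: 0.0278
```

Emit:
apply_moves(
  plan=[
    [[0,0,0.3,0,0,0],[0,0,0.4,0,0,0],[0,0,0.6,0,0,0],[0,0,0.8,0,0,0],[0,0,1,0,0,0],[0,0,2,0,0,0],[0,0,3,0,0,0],[0,0,3,0,0,0]],
  ],
)

```text
t: 26.82
tool_pos: [0.4248, 0.1447, 0.2062]
ee_rot: [-0.585, 0.585, -0.398, 0.397]
wrist_force: [1.2, 0.2, -0.6]
gripper_width: 0.0282
```

Emit:
apply_moves(
  plan=[
    [[0,-2,0,0,0,0],[0,-3.5,0,0,0,0],[0,-3.5,0,0,0,0],[0,-3.5,0,0,0,0],[0,-3.5,0,0,0,0],[0,-3.5,0,0,0,0],[0,-3.5,0,0,0,0],[0,-2,0,0,0,0]],
  ],
)

```text
t: 27.48
tool_pos: [0.4251, -0.1091, 0.2057]
ee_rot: [-0.584, 0.584, -0.398, 0.399]
wrist_force: [0.5, -0.2, -0.3]
gripper_width: 0.0279
```

Emit:
apply_moves(
  plan=[
    [[0,-1,0,0,0,0],[0,0,0,0,0,0],[0,0,0,0,0,0],[0,0,0,0,0,0],[0,0,0,0,0,0]],
  ],
)

```text
t: 27.9
tool_pos: [0.4257, -0.1135, 0.2047]
ee_rot: [0.585, -0.585, 0.397, -0.397]
wrist_force: [-0.5, -0.6, -0.8]
gripper_width: 0.0281
```

Run:
```python
from h import *
b=snap('side','side8'); a=snap('top','top8'); o=get_obs(); print(o['tool_pos'],o['wrist_force'],o['gripper_width'])
s=up(img(b),(270,130,340,200),6); t=up(img(a),(165,155,250,215),4)
t2=cv2.resize(img(a)[150:240,160:500],(340,90)); 
t=np.vstack([t,cv2.copyMakeBorder(t2,0,90,0,0,cv2.BORDER_CONSTANT)])
cv2.imwrite('pics/c8.png',np.hstack([s,t]))
# bystanders: difference against the first picture
A0=cv2.imread('pics/top0.png'); d=cv2.absdiff(A0,img(a)).max(2)
for n,(x,y) in dict(cutter=(289,211),tile=(352,222),pot=(461,183),yellow=(297,173)).items(): print(n,d[y-14:y+14,x-14:x+14].mean().round(1))
```

```text
[ 0.42563076 -0.11401161  0.20457552] [ 0.7763962   0.541056   -0.44125808] 0.028310514421008206
cutter 63.3
tile 39.8
pot 10.2
yellow 68.9
```

View pics/c8.png

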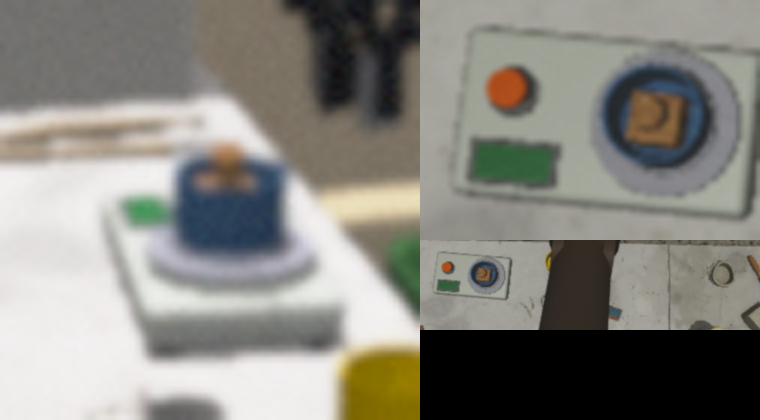

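Stamp stands upright in the dish, the dish sits inside the ring and the key is up. The arm hides the bystanders, so I'll back off for the final numeric check.

Emit:
apply_moves(
  plan=[
    [[-0.5,-2.5,0.5,0,0,0],[-0.5,-3.5,0.5,0,0,0],[-0.5,-3.5,0.5,0,0,0],[-0.5,-3.5,0.5,0,0,0],[-0.5,-3.5,0.5,0,0,0],[-0.5,-3.5,0,0,0,0],[-0.5,-3,0,0,0,0],[-0.5,-2,0,0,0,0]],
  ],
)

```text
t: 28.67
tool_pos: [0.385, -0.3679, 0.2295]
ee_rot: [-0.584, 0.585, -0.398, 0.398]
wrist_force: [-0.6, -0.5, 0.3]
gripper_width: 0.0279
```

Emit:
apply_moves(
  plan=[
    [[-1,-2,0,0,0,0],[-1,-2,0,0,0,0],[-1,-2,0,0,0,0],[-1,-2,0,0,0,0],[-1,-1,0,0,0,0],[0,0,0,0,0,0],[0,0,0,0,0,0],[0,0,0,0,0,0]],
  ],
)

```text
t: 29.33
tool_pos: [0.3366, -0.454, 0.2294]
ee_rot: [0.585, -0.585, 0.397, -0.397]
wrist_force: [-0.5, 0.4, 0.6]
gripper_width: 0.028
```

Run:
```python
from h import *
b=snap('side','side9'); a=snap('top','top9'); o=get_obs(); print(o['t'],o['tool_pos'],o['wrist_force'])
A0=cv2.imread('pics/top0.png'); A=img(a)
for n,(x,y) in dict(cutter=(289,211),tile=(352,222),pot=(461,183),yellow=(297,173)).items():
    s,_=cv2.phaseCorrelate(*[cv2.cvtColor(I[y-16:y+16,x-16:x+16],cv2.COLOR_BGR2GRAY).astype(np.float32) for I in(A0,A)],cv2.createHanningWindow((32,32),cv2.CV_32F)); print(n,'shift px',np.round(s,2))
bx=(205,160,250,205); c=cv2.convexHull(big(mask(A,(100,70,10),(130,255,255),bx))); e=cv2.fitEllipse(c); u=back(e[0],bx); print('dish rim',onz(a,*u,.095),np.array(e[1])/6)
bk=(176,166,200,190); e=cv2.minEnclosingCircle(big(mask(A,(0,110,60),(18,255,255),bk))); print('key px',back(e[0],bk),'before 186.4 176.6')
```

```text
29.4333 [ 0.33674247 -0.45400667  0.22954266] [-0.26367311 -0.13963077  1.00056775]
cutter shift px [0.01 0.06]
tile shift px [-0.2  -0.04]
pot shift px [-0.12 -0.29]
yellow shift px [ 0.05 -0.01]
dish rim [0.42605431 0.14418705 0.095     ] [24.6858902  25.69382985]
key px [186.41666667 176.54427083] before 186.4 176.6
```

All checks agree, so I'm handing in.

```bash
python3 -c "from cell import close_job; print(close_job())"
```

```text
the job is handed in; nothing more can be done
None
```

I did the job in the order asked and handed it in at about 29 s. I never read the scale's display, so I have no figure for the stamp's weight.

- **Dish:** I seated the empty blue dish inside the locating ring, pressing about 3.5 N on the pan, and let go.
- **Tare:** I found the key by feel, its top about 56 mm above the table. I held it at 8 to 9 N for about 2.5 s and let it come back up.
- **Stamp:** I then stood the stamp upright in the dish with about 2 to 3 N on the pan, and backed the arm away.

The last checks showed:

- **Dish position:** its rim centre is about 1.3 mm from the measured pan centre, within the ring's 3.5 mm of play.
- **Stamp:** it stands upright in the dish in both camera views.
- **Key:** it is back at its starting pixel in the top view.
- **Other things:** the cutter, tile, pot and yellow dish moved less than 0.35 pixel (about 1 mm), which is within measuring error.

Three measurements disagreed along the way:

- **Pan, side view:** that fit came out about 20 mm off in y, apparently because it caught the pan's lower edge. I used the top view instead; the key's position and the seating height both agreed with it.
- **Stamp knob:** the grip closed to 18 mm, not 22 mm. The knob seems to taper, and the grip held firmly.
- **Bystanders, first check:** it gave large differences only because the arm was hiding them. I repeated it with the arm out of the way.

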